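# Rack the rasps on the extraction tray and hold its sprung gate half open

### The arm

A 7-joint arm with a two-finger parallel gripper is mounted at the origin on the work surface. World frame = base frame: x ahead of the robot, y to its left, z up, the work surface at z = 0. Lengths are in m, angles in rad, forces in N, time in s.
With the tool pointing down it reaches from about 0.425 to 0.875 m from the base axis. Payload 8.4 kg.
Tool frame: the origin (TCP) lies midway between the tips of the shut fingers; the grasp point (between the pads) lies 19 mm behind it; z points along the fingers, y is the line along which they close (so a half turn about z gives the same grasp; the last joint's range is limited). The gripper opens to 85 mm and grips with 20 to 120 N. Pads are 22 mm wide; open, the fingers measure 114 mm over their backs; the gripper's body (76 mm by 85 mm) begins 54 mm behind the grasp point. The pads swing forward as they close: fully open they stand 13 mm farther back than shut.
Start: joints at [-1.199, 0.333, 0.04, 1.465, -0.013, 1.343, -0.059], TCP at [0.295, 0.579, 0.231] pointing down, gripper open.
Joint ranges: [-2.58, 2.58], [-0.38, 2.09], [-1.3, 1.39], [0.25, 2.4], [-1.5, 4.64], [0.08, 2.09], [-2.65, 2.65]. Speed limits (rad/s): [2.22, 2.22, 2.79, 2.79, 3.14, 3.14, 3.14].

### API

Orientations are given as a rotation vector (axis times angle).
In Python, from plant import manip gives the robot as it stands. Calls block until the motion is done:
- manip.reach(position, orientation): joint-space move of the TCP to a pose.
- manip.servo_line(position, rot=None, velocity=0.15, guard=None): straight line of the TCP; rot=None keeps the orientation; velocity is the mean speed in m/s. With guard (N) it stops when the force on the tool has changed by that much, and returns True; else False.
- manip.set_joints(angles): joint-space move.
- manip.set_gripper(opening): opening from 0.0 (shut) to 1.0 (fully open); the grip force is fixed at half the most; returns when the fingers have stopped.
- manip.wait(seconds).
- manip.solve_ik(position, orientation): joint angles nearest the present ones, or None.
- manip.read_camera(name): name is "scene" or "top" or "wrist"; returns (picture, depth): 384x512x3 uint8, blue, green, red; 384x512 float32, m along the optical axis (not along the pixel's ray), 0 where there is no reading.
- manip.get_calibration(name): a dict with "K" (3x3 intrinsics, pixels), "T" (4x4, takes a point from camera to world coordinates); the wrist camera has in their place "hand_eye" (4x4, takes a point from camera to tool coordinates, whose origin is the TCP and whose axes are the flange's). Camera axes: x right, y up, looking along -z (the intrinsics and any distortion apply to the point x, -y, -z); pixel columns grow to the right and rows downward; lengths in m; the calibration is good to about 2 mm. The wrist camera is an equidistant fisheye: a pixel r from the principal point sees the ray r / f radians off the axis. A picture is of the moment at which its call begins: read the wrist's pose just before it. get_calibration takes no time and is no camera call.
A pose or a line that the arm cannot do raises manip.Unreachable and nothing moves.
- manip.job_done(): hands the job in; it is judged then, once.
Readings, each from a call of its own:
- manip.get_time(): time.
- manip.get_joint_positions(): joint angles.
- manip.get_dq(): joint speeds.
- manip.get_effort(): joint torques, N m.
- manip.get_position(): TCP position.
- manip.get_tcp_rot(): TCP orientation.
- manip.get_ft_force(): force on the tool from outside, world axes, zero at the start.
- manip.get_torque(): the same for the moment, N m.
- manip.get_opening(): opening from 0.0 (shut) to 1.0 (fully open).
- manip.get_grasp_force(): force on a finger pad.
Only numpy, scipy, OpenCV 4.12 (cv2) and the standard library are available. Lean on these libraries where they do the work, as an engineer would, in place of code of your own. Each camera call takes 0.05 s, during which the arm holds its last target. There are 200 camera calls.

### The job

Get the dusty rasps ready for cleaning on the extraction tray: lay the two loose rasps down, teeth up, each in the peg-rack row made for its own length (the shortest already lies in its row), and let go of them. Then draw the knob of the tray's sprung suction gate out to the half-open mark and hold it there: finish while still holding it, because the spring shuts it if you let go. Do not drop the rasps, and leave the short rasp and everything else on the shelf where it is.

Things in the scene. Friction and masses are not known exactly. Their poses are not given: they have to be found in the camera images.
- rasp_long_mid (a point): long rasp: straight maple stick 260 mm long, 26 wide, 20 thick, steel tooth plate on top of its front 58 %, 170 g or so, balanced near its middle; the rasps differ only in length (260, 215, 170). Point: mid length and width, 10 mm above its underside; x along it to the toothed end, z up out of the teeth. Lies teeth up. 
- rasp_mid_mid (a point): middle-length rasp: straight maple stick 215 mm long, 26 wide, 20 thick, steel tooth plate on top of its front 58 %, 140 g or so, balanced near its middle; the rasps differ only in length (260, 215, 170). Point: mid length and width, 10 mm above its underside; x along it to the toothed end, z up out of the teeth. Lies teeth up. 
- rasp_short_mid (a point): short rasp: straight maple stick 170 mm long, 26 wide, 20 thick, steel tooth plate on top of its front 58 %, 110 g or so, balanced near its middle; the rasps differ only in length (260, 215, 170). Point: mid length and width, 10 mm above its underside; x along it to the toothed end, z up out of the teeth. Lies teeth up. It stays in its row.
- seat_long (a point): middle of the rack's row for the long rasp = where that rasp's middle point lies when in the row. 276 mm clear between its end boards (7 mm thick, 34 wide, 10 mm higher than the bearers). Two cross bearers 75 mm either side of the middle, their tops 10 mm below this point. x along the row (rasp either way round), z up. The order of the rows varies.
- seat_mid (a point): middle of the rack's row for the middle-length rasp = where that rasp's middle point lies when in the row. 231 mm clear between its end boards (7 mm thick, 34 wide, 10 mm higher than the bearers). Two cross bearers 62 mm either side of the middle, their tops 10 mm below this point. x along the row (rasp either way round), z up. The order of the rows varies.
- seat_short (a point): middle of the rack's row for the short rasp = where that rasp's middle point lies when in the row. 186 mm clear between its end boards (7 mm thick, 34 wide, 10 mm higher than the bearers). Two cross bearers 49 mm either side of the middle, their tops 10 mm below this point. x along the row (rasp either way round), z up. The order of the rows varies.
- extractor: fixed extraction tray of galvanised tin, 250 mm (x) by 330 (y), 100 high, slotted grille and low rim on top; origin under its centre at shelf level. Carries the three rows along its y, 75 mm apart. From its -y end an 80 mm duct leads through the gate, 215 mm from the origin, to a hose.
- row_long: the long rasp's row itself, origin under its middle on the grille. All three rows: the rasp rests on two bearers 26 mm above the grille, each with a pair of round-topped 8 mm pegs 36 mm apart (clear), rising 18 mm above the bearer. Between the bearers only a 20 mm wide rail, 14 mm high, runs below the rasp.
- gate (a joint): opening of the sprung suction gate, a steel blade sliding level across the duct along the tray's -x (roughly towards the robot): 0 shut, 0.040 m half, 0.080 m full open. Starts shut. The spring always pulls it shut: 3.3 N at shut, rising 1.1 N per cm to 7.7 N at half and 12 N at full, plus about 1 N of friction.
- gate_knob (a point): middle of the gate's upright wooden knob, 22 mm across, 50 tall, on the blade's outer end; moves with it along this point's -x as it opens. The steel foot (30 by 26 mm) has its top 25 mm below this point; the rest of the gate is lower. A pointer at the foot runs over a scale beside the blade: the long line across the scale is the half-open mark, 40 mm from shut.
- lion: bystander: cream soapstone lion on a 110 by 56 mm base, 90 mm tall, 0.6 kg; origin under its base
- dish: bystander: blue enamel dish, 110 mm across, 34 mm high; origin under its centre
- square: bystander: steel try square lying flat, stock 120 mm, blade 180 mm; origin at the shelf surface between its arms
- brush: bystander: brush 190 mm long lying flat; origin near its middle
- offcut: bystander: soapstone offcut 60 by 45 by 35 mm; origin under its centre
- bin (a joint): bystander: tilt (rad) of the galvanised offcut bin, 160 mm square, on its pivot stand at the right of the shelf; 0 is upright and it stays so
Not all that is in view belongs to the job. Leave any orange look-alike of the part that bears rasp_short_mid alone.

How it is judged:
On the way, in this order (a step that is already met when the one before it is completed fails the run):
1. the long and the middle-length rasp each lie in the row of their own length and are let go (distance between rasp_long_mid and seat_long below 0.014 m and angle between the x axis of rasp_long_mid and the x axis of seat_long, either way round below 0.15 rad and angle between each of rasp_long_mid, rasp_mid_mid's own z axis and vertical below 0.08 rad and contact force between each of rasp_long, rasp_mid and the fingers below 0.1 N and linear speed of each of rasp_long, rasp_mid below 0.03 m/s and distance between rasp_mid_mid and seat_mid below 0.014 m and angle between the x axis of rasp_mid_mid and the x axis of seat_mid, either way round below 0.15 rad), for 0.2 s.
2. the gate is held half open by the fingers (value of joint gate between 0.033 and 0.047 m and velocity of joint gate between -0.01 and 0.01 m/s and contact force between gate and the fingers above 3 N and contact force between gate and lion below 0.3 N and contact force between gate and dish below 0.3 N and contact force between gate and square below 0.3 N and contact force between gate and brush below 0.3 N and contact force between gate and offcut below 0.3 N and contact force between gate and rasp_long below 0.3 N and contact force between gate and rasp_mid below 0.3 N and contact force between gate and rasp_short below 0.3 N), for 0.5 s.
At the end, for the whole second after the job is handed in: Every rasp lies flat, teeth up and let go in the row of its own length (its middle within 14 mm of the row's, along the row within 0.15 rad), and the fingers hold the gate still at half travel, 40 mm give or take 7 mm, pushing it with more than 3 N while no other thing props it (all of step 1 and all of step 2 and distance between rasp_short_mid and seat_short below 0.014 m and angle between the x axis of rasp_short_mid and the x axis of seat_short, either way round below 0.15 rad and angle between rasp_short_mid's own z axis and vertical below 0.08 rad and contact force between rasp_short and the fingers below 0.1 N and linear speed of rasp_short below 0.03 m/s); the arm keeps its last pose, push and grip.
It fails at once if the lion, dish, try square, brush or offcut is pushed more than 3 cm from its place (distance of any of lion, dish, square, brush, offcut from where it was at the start of the episode above 0.03 m).
It fails at once if the short rasp is taken from its row (distance of rasp_short_mid from where it was at the start of the episode above 0.03 m).
It fails at once if the offcut bin is tipped (value of joint bin above 0.15 rad or value of joint bin below -0.15 rad).
It fails at once if a rasp is dropped (falls faster than 0.8 m/s, some 3 cm, out of the fingers) ((linear speed of rasp_long above 0.8 m/s and contact force between rasp_long and the fingers below 0.1 N) or (linear speed of rasp_mid above 0.8 m/s and contact force between rasp_mid and the fingers below 0.1 N)).
It also fails if it takes over 58 s, if anything falls off the work surface, if the arm or the gripper's body presses on something with over 40 N, if the wrist force passes 120 N, or if a joint passes its speed limit or range.

## Working session

There is one attempt and no reset: what is moved stays moved. The work goes in short steps, each a Python script; the robot and the scene stay as the last script left them, time stands still between calls to the robot, and variables do not carry over. Pictures are saved under pics/ and viewed, at most 10 in all, crops included, and the job is handed in when it is done.

```bash
ls; mkdir -p pics
python3 - <<'E'
from plant import manip
import numpy as np, cv2
for n in("scene","top"):
    p,d=manip.read_camera(n); cv2.imwrite(f"pics/{n}0.png",cv2.resize(p,(800,600),interpolation=cv2.INTER_CUBIC)); np.savez(f"{n}0.npz",p=p,d=d)
    c=manip.get_calibration(n); print(n,{k:np.round(v,3).tolist() if not isinstance(v,str) else v for k,v in c.items()})
print(manip.get_calibration("wrist"),manip.get_time(),manip.get_tcp_rot())
E
```

```text
pics
scene {'K': [[409.714, 0.0, 255.93], [0.0, 409.714, 191.361], [0.0, 0.0, 1.0]], 'T': [[-0.875, -0.379, 0.301, 0.884], [0.484, -0.698, 0.527, 0.557], [0.01, 0.607, 0.795, 1.134], [0.0, 0.0, 0.0, 1.0]]}
top {'K': [[466.462, 0.0, 258.312], [0.0, 466.462, 187.508], [0.0, 0.0, 1.0]], 'T': [[0.02, 0.994, -0.105, 0.302], [-1.0, 0.019, -0.007, -0.116], [-0.004, 0.105, 0.994, 2.023], [0.0, 0.0, 0.0, 1.0]]}
{'K': array([[297.31863964,   0.        , 259.81851831],
       [  0.        , 297.31863964, 195.33084248],
       [  0.        ,   0.        ,   1.        ]]), 'hand_eye': array([[ 5.45093243e-05,  9.57939005e-01,  2.86971879e-01,
         7.44665494e-02],
       [ 9.99999989e-01, -1.30209915e-05, -1.46481280e-04,
        -6.79009889e-04],
       [-1.36583473e-04,  2.86971884e-01, -9.57938996e-01,
        -1.42285968e-01],
       [ 0.00000000e+00,  0.00000000e+00,  0.00000000e+00,
         1.00000000e+00]])} 0.1 [-7.32676516e-01 -3.05470669e+00  2.22040610e-03]
```

View pics/scene0.png

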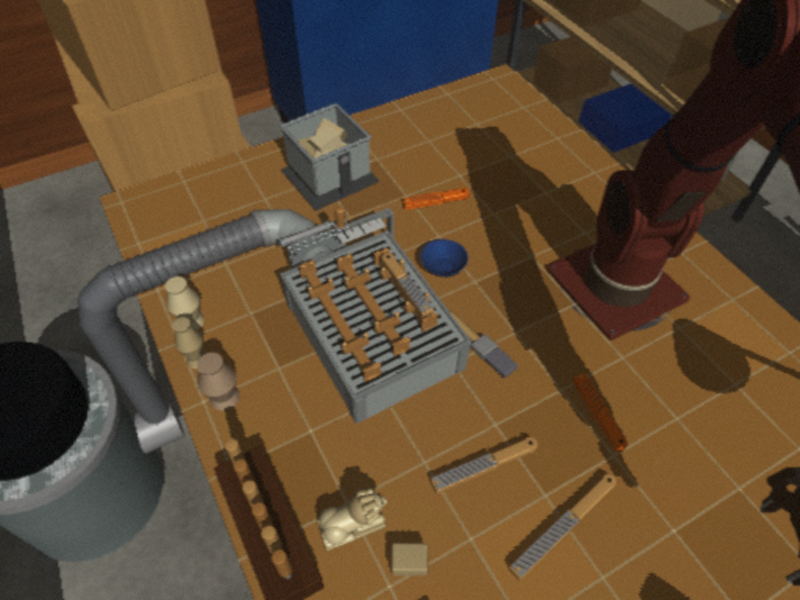

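View pics/top0.png

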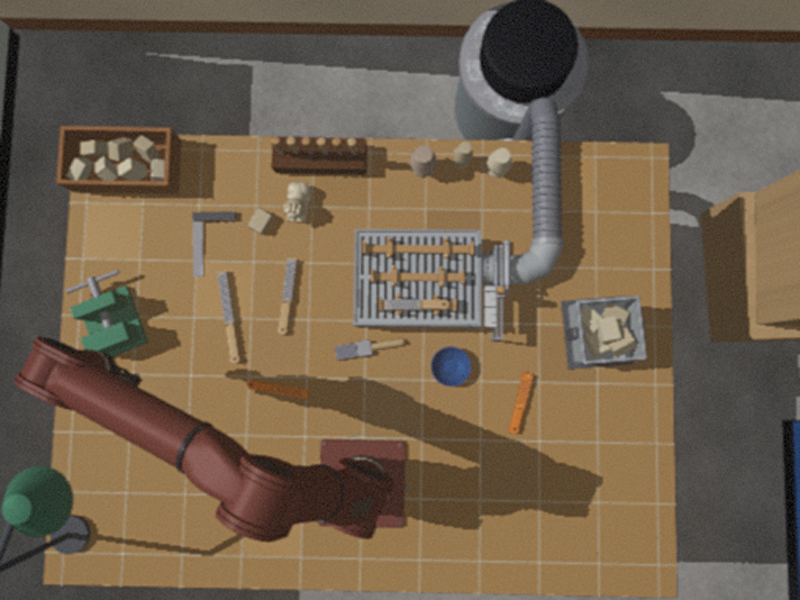

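The scene view shows a tray with the short rasp in the nearest row, two empty rows beyond it, the gate knob at about (500,290) in the top view, and the loose rasps at about (230,318, long) and (288,297, mid). The orange pieces are look-alikes to leave alone.

```bash
cat > h.py <<'E'
from plant import manip
import numpy as np, cv2
from scipy.spatial.transform import Rotation as R
def cast(n,uv,z,pose=None):
    """pixels (512x384) -> world points on plane z"""
    c=manip.get_calibration(n);K=c["K"];uv=np.atleast_2d(np.asarray(uv,float))
    x=(uv[:,0]-K[0,2])/K[0,0];y=(uv[:,1]-K[1,2])/K[1,1]
    if n=="wrist":
        T=pose@c["hand_eye"];r=np.hypot(x,y)+1e-12
        d=np.c_[np.sin(r)*x/r,-np.sin(r)*y/r,-np.cos(r)]
    else: T=c["T"];d=np.c_[x,-y,-np.ones_like(x)]
    d=d@T[:3,:3].T;o=T[:3,3]
    return o+d*((z-o[2])/d[:,2])[:,None]
def pose():
    T=np.eye(4);T[:3,:3]=R.from_rotvec(manip.get_tcp_rot()).as_matrix();T[:3,3]=manip.get_position();return T
def down(a):
    """tool down, tool x axis at world yaw a (closing axis y at a-90)"""
    x=np.array([np.cos(a),np.sin(a),0]);z=np.array([0,0,-1.])
    return R.from_matrix(np.c_[x,np.cross(z,x),z]).as_rotvec()
def look(name):
    P=pose();p,d=manip.read_camera("wrist");np.savez(name+".npz",p=p,d=d,P=P)
    cv2.imwrite(f"pics/{name}.png",cv2.resize(p,(800,600),interpolation=cv2.INTER_CUBIC));return P
E
python3 - <<'E'
from h import *
f=1.5625
def c(n,l,z): print(n,np.round(cast("top",np.array(l)/f,z),3).tolist())
c("mid",[(291,262),(284,332)],.02);c("long",[(223,274),(236,361)],.02)
c("tray",[(356,230),(480,230),(480,326),(356,326)],.1)
c("far row",[(362,247),(475,247),(391,247),(446,247)],.13)
c("middle row",[(371,278),(472,278),(393,277),(444,277)],.13)
c("short rasp",[(383,304),(452,304)],.14)
c("knob",[(500,290)],.1)
P=pose();print(P.round(3).tolist())
d=np.load("top0.npz")["d"]
for (u,v) in [(418,240),(500,290),(499,290),(288,297),(230,318),(300,297)]:print(u,v,d[int(v/f),int(u/f)])
for a in(0,np.pi/2,-np.pi/2,np.pi):
  for p in([.5,.28,.4],[.45,-.1,.4],[.4,-.3,.3]):
    print(a,p,manip.solve_ik(p,down(a)))
E
```

```text
mid [[0.594, 0.211, 0.02], [0.4, 0.223, 0.02]]
long [[0.557, 0.399, 0.02], [0.318, 0.352, 0.02]]
tray [[0.672, 0.027, 0.1], [0.679, -0.305, 0.1], [0.422, -0.307, 0.1], [0.415, 0.02, 0.1]]
far row [[0.622, 0.008, 0.13], [0.627, -0.289, 0.13], [0.623, -0.068, 0.13], [0.626, -0.213, 0.13]]
middle row [[0.54, -0.018, 0.13], [0.545, -0.282, 0.13], [0.544, -0.075, 0.13], [0.546, -0.209, 0.13]]
short rasp [[0.471, -0.051, 0.14], [0.475, -0.23, 0.14]]
knob [[0.518, -0.359, 0.1]]
[[-0.891, 0.454, -0.001, 0.295], [0.454, 0.891, -0.001, 0.579], [-0.0, -0.001, -1.0, 0.231], [0.0, 0.0, 0.0, 1.0]]
418 240 1.9448063
500 290 1.8636055
499 290 1.8631511
288 297 2.0205138
230 318 2.004232
300 297 2.0362456
0 [0.5, 0.28, 0.4] [-1.03066546  0.14354257  0.51491172  1.38114574 -0.07065107  1.63514827
 -2.09552001]
0 [0.45, -0.1, 0.4] [-0.77134134 -0.1949784   0.76334712  1.63008979  0.13480073  1.65249135
 -1.57727465]
0 [0.4, -0.3, 0.3] [-0.57914052 -0.1013528   1.08460373  1.75161039  0.09037202  1.43800548
 -1.07945912]
1.5707963267948966 [0.5, 0.28, 0.4] [-0.92802531  0.14037944  0.39439732  1.3763190
[... 272 characters left out ...]

  0.37355892]
-1.5707963267948966 [0.5, 0.28, 0.4] [-0.65962619  0.14182832  0.08293831  1.36274113 -0.01173654  1.63749967
  2.56329345]
-1.5707963267948966 [0.45, -0.1, 0.4] None
-1.5707963267948966 [0.4, -0.3, 0.3] [ 5.14843071e-01 -1.78411706e-03  3.96166013e-02  1.71430596e+00
  7.13777943e-05  1.42906941e+00 -2.58714313e+00]
3.141592653589793 [0.5, 0.28, 0.4] [-0.76920809  0.13972386  0.20985491  1.36841424 -0.02907912  1.63645378
  1.00754826]
3.141592653589793 [0.45, -0.1, 0.4] [-0.09188326 -0.10243184  0.19384431  1.60784158  0.01973825  1.63426515
  1.67301849]
3.141592653589793 [0.4, -0.3, 0.3] [-0.65099758 -0.12315722  1.1405459   1.75264169  0.11283129  1.44135419
  2.04282983]
```

Run:
```python
from h import *
manip.reach([.53,.28,.36],down(np.pi)); look("w1")
manip.reach([.50,-.14,.40],down(np.pi/2)); look("w2"); print(manip.get_time(),manip.get_ft_force())
```

```text
3.25 [0.37838703 0.50406638 0.62329315]
```

View pics/w1.png

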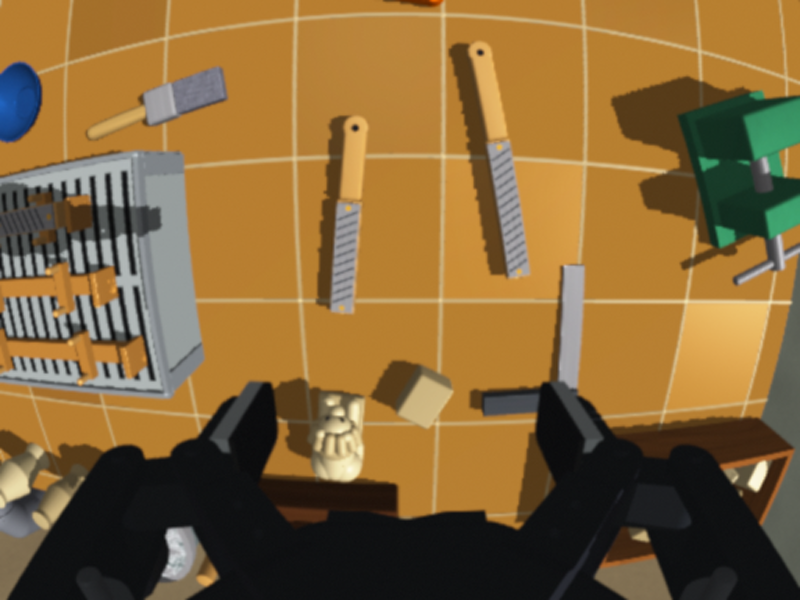

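View pics/w2.png

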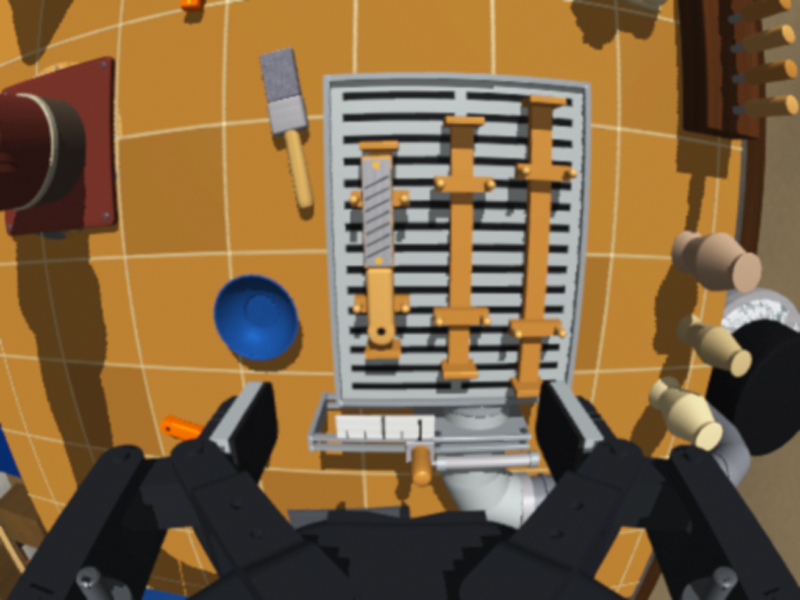

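The w1 view shows the mid rasp from (356,116) to (342,312) and the long rasp from (480,42) to (518,277). The w2 view shows the mid row's pegs around (462,250), the long (far) row's pegs around (543,250), and the knob at about (421,465).

Run:
```python
from h import *
f=1.5625
def c(img,n,l,z):
    q=cast("wrist",(np.array(l)+.5)/f-.5,z,np.load(img+".npz")["P"]);print(n,q.round(4)[:,:2].tolist(),"mean",q.mean(0).round(4),"len",np.linalg.norm(q[0]-q[-1]).round(4),"yaw",np.arctan2(*(q[-1]-q[0])[1::-1]).round(3));return q
c("w1","mid",[(356,116),(342,312)],.02);c("w1","long",[(479,42),(518,277)],.02)
c("w2","midpegs",[(440,183),(490,184),(487,320),(434,318)],.144)
c("w2","longpegs",[(524,170),(573,174),(562,333),(515,330)],.144)
c("w2","midend",[(465,118),(460,374)],.136)
c("w2","longend",[(547,99),(526,393)],.136)
c("w2","short",[(377,154),(381,346)],.146)
c("w2","tray",[(324,76),(592,84)],.1)
for z in(.08,.12,.16):c("w2","knob",[(421,450),(421,480)],z)
c("w2","scale",[(336,430),(385,430),(418,430),(435,430)],.09)
w=np.load("w2.npz");
for u,v in[(421,455),(421,475),(385,430),(460,425),(320,440),(490,460)]:print(u,v,w["d"][int(v/f),int(u/f)])
# world z from depth
def dz(u,v):
    i,j=int(v/f),int(u/f);C=manip.get_calibration("wrist");K=C["K"];x=(j-K[0,2])/K[0,0];y=(i-K[1,2])/K[1,1];r=np.hypot(x,y)
    d=w["d"][i,j];p=np.array([np.tan(r)*x/r*d,-np.tan(r)*y/r*d,-d,1]);return (w["P"]@C["hand_eye"]@p)[:3].round(3)
for u,v in[(421,455),(421,475),(421,482),(385,430),(460,425),(320,440),(490,460),(462,250),(330,400)]:print(u,v,dz(u,v))
cv2.imwrite("pics/crop.png",cv2.resize(w["p"][230:320,170:370],(800,360),interpolation=cv2.INTER_CUBIC))
```

```text
mid [[0.3986, 0.2283], [0.6077, 0.2095]] mean [0.5032 0.2189 0.02  ] len 0.2099 yaw -0.089
long [[0.3169, 0.3543], [0.5677, 0.401]] mean [0.4423 0.3776 0.02  ] len 0.2551 yaw 0.184
midpegs [[0.5273, -0.0759], [0.5704, -0.0757], [0.5728, -0.1981], [0.5241, -0.1963]] mean [ 0.5487 -0.1365  0.144 ] len 0.1204 yaw -1.597
longpegs [[0.6002, -0.0622], [0.6457, -0.063], [0.6468, -0.2113], [0.5999, -0.2079]] mean [ 0.6231 -0.1361  0.144 ] len 0.1457 yaw -1.573
midend [[0.549, -0.0184], [0.5512, -0.2559]] mean [ 0.5501 -0.1371  0.136 ] len 0.2375 yaw -1.562
longend [[0.6225, 0.0035], [0.6195, -0.2782]] mean [ 0.621  -0.1373  0.136 ] len 0.2817 yaw -1.581
short [[0.4741, -0.0514], [0.476, -0.2228]] mean [ 0.475  -0.1371  0.146 ] len 0.1715 yaw -1.559
tray [[0.4208, 0.0277], [0.6809, 0.0302]] mean [0.5509 0.0289 0.1   ] len 0.2601 yaw 0.01
knob [[0.5172, -0.3828], [0.5181, -0.4289]] mean [ 0.5176 -0.4059  0.08  ] len 0.0461 yaw -1.552
knob [[0.5156, -0.3554], [0.5164, -0.3974]] mean [ 0.516  -0.3764  0.12  ] len 0.0421 yaw -1.552
knob [[0.514, -0.3279], [0.5147, -0.3659]] mean [ 0.5144 -0.3469  0.16  ] len 0.0381 yaw -1.552
scale [[0.4192, -0.3497], [0.4755, -0.3483], [0.5129, -0.3481], [0.5322, -0.3482]] mean [ 0.4849 -0.3486  0.09  ] len 0.113 yaw 0.013
421 455 0.4596501
421 475 0.43336326
385 430 0.49004936
460 425 0.51126844
320 440 0.4945337
490 460 0.4913427
421 455 [ 0.514 -0.344  0.146]
421 475 [ 0.514 -0.349  0.174]
421 482 [ 0.514 -0.356  0.175]
385 430 [ 0.476 -0.335  0.111]
460 425 [ 0.56  -0.342  0.091]
320 440 [ 0.403 -0.35   0.111]
490 460 [ 0.592 -0.37   0.12 ]
462 250 [ 0.55  -0.139  0.114]
330 400 [ 0.398 -0.359  0.   ]
```

View pics/crop.png

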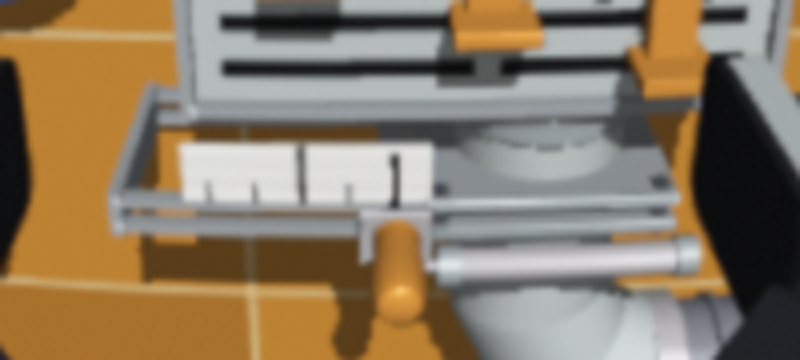

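```bash
cat >> h.py <<'E'
def moverasp(xy,yaw,seat,syaw=np.pi/2):
    manip.set_gripper(.65)
    manip.reach([*xy,.12],down(yaw)); manip.servo_line([*xy,.002],velocity=.12,guard=15)
    print("at",manip.get_position())
    g=manip.get_position()[2]
    manip.set_gripper(0); print("grip",manip.get_opening(),manip.get_grasp_force())
    manip.servo_line([*xy,.27],velocity=.2); print("lift",manip.get_opening(),manip.get_grasp_force(),manip.get_ft_force())
    manip.reach([*seat,.27],down(syaw)); 
    zt=.136-.010+g
    manip.servo_line([*seat,zt+.012],velocity=.15,guard=15)
    print("touch",manip.servo_line([*seat,zt-.002],velocity=.03,guard=6),manip.get_position(),zt)
    manip.set_gripper(.5); manip.wait(.2)
    p=manip.get_position(); manip.servo_line([p[0],p[1],.27],velocity=.15); print("t",manip.get_time())
E
python3 - <<'E'
from h import *
moverasp([.503,.219],np.pi-.089,[.549,-.137])
manip.reach([.50,-.14,.40],down(np.pi/2)); look("w3")
E
```

```text
at [0.50354239 0.21924815 0.00270953]
grip 0.2850259883176191 59.7884327173233
lift 0.2887191115999388 58.956246972084045 [ 0.83890691  0.18932681 -1.15754907]
touch True [ 0.54918512 -0.13691044  0.12889309] 0.12870952814616
t 12.7333
```

View pics/w3.png

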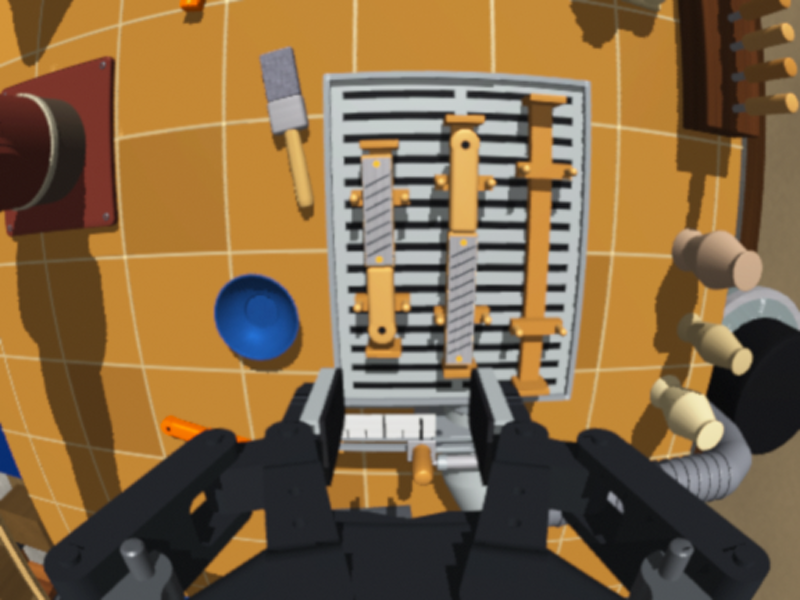

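The mid rasp lies cleanly in the middle row, from (465,130) to (460,365) between its end boards. The long one is next.

Run:
```python
from h import *
moverasp([.442,.3775],np.pi+.184,[.623,-.137])
manip.reach([.50,-.16,.40],down(np.pi/2)); look("w4")
for a in(0,np.pi):
  for p in([.515,-.35,.23],[.515,-.35,.15],[.475,-.35,.15]): print(a,p,manip.solve_ik(p,down(a)))
```

```text
at [0.44247931 0.37791167 0.00274946]
grip 0.28698901929801973 60.138516426086426
lift 0.28650051509227414 59.19556260108948 [-1.1771626  -0.67469141 -1.50562675]
touch True [ 0.62317138 -0.1369341   0.12905324] 0.1287494593120094
t 23.8167
0 [0.515, -0.35, 0.23] [-0.39182022  0.63357232  1.37989442  1.57983999 -0.62546729  1.4508915
 -0.54099821]
0 [0.515, -0.35, 0.15] [-0.35919305  0.67370793  1.28967717  1.67839714 -0.66882236  1.31189957
 -0.51348714]
0 [0.475, -0.35, 0.15] [-0.32593864  0.48285914  1.15806614  1.75864666 -0.47096588  1.21497326
 -0.60954745]
3.141592653589793 [0.515, -0.35, 0.23] [-0.17913485  0.37888833  0.92119154  1.57243693 -0.30712573  1.34358781
  2.34841961]
3.141592653589793 [0.515, -0.35, 0.15] [-0.13597273  0.43620812  0.86195055  1.67020738 -0.3514924   1.19863519
  2.38046998]
3.141592653589793 [0.475, -0.35, 0.15] [-0.22860493  0.3998367   0.99332859  1.75548153 -0.36001823  1.18311614
  2.43870234]
```

View pics/w4.png

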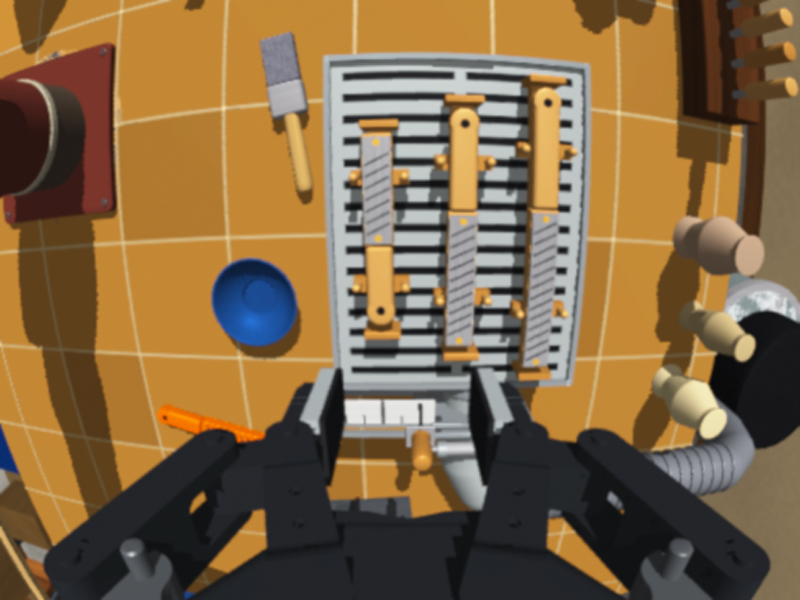

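All three rasps are seated, with the long one running from (547,88) to (536,365). Next is the knob, with the fingers closing along x.

Run:
```python
from h import *
x,y=.515,-.354; o=down(np.pi/2)
manip.set_gripper(.6); manip.reach([x,y,.24],o)
print("guard",manip.servo_line([x,y,.142],velocity=.1,guard=5),manip.get_position()); f0=manip.get_ft_force()
manip.set_gripper(0); print("grip",manip.get_opening(),manip.get_grasp_force(),manip.get_ft_force()-f0,manip.get_position())
for dx in(.01,.02,.03,.04):
    manip.servo_line([x-dx,y,.142],velocity=.04); manip.wait(.1); print(dx,(manip.get_ft_force()-f0).round(2),manip.get_position().round(4),manip.get_opening())
look("w5"); p,d=manip.read_camera("scene"); np.savez("scene5.npz",p=p,d=d)
cv2.imwrite("pics/s5.png",cv2.resize(p[110:230,160:320],(800,600),interpolation=cv2.INTER_CUBIC)); print(manip.get_time())
```

```text
guard False [ 0.51522076 -0.35437429  0.14265627]
grip 0.2322612421615404 58.9108950085938 [1.79383889 0.88707384 4.53032851] [ 0.51595658 -0.35415899  0.142751  ]
0.01 [ 3.03 -0.35  5.79] [ 0.5058 -0.3543  0.1427] 0.23448793164292014
0.02 [ 5.09 -1.38  6.26] [ 0.496  -0.3544  0.1427] 0.23678023177211344
0.03 [ 5.26 -1.75  4.56] [ 0.4862 -0.3545  0.1427] 0.23322309574401445
0.04 [ 6.16 -2.43  3.65] [ 0.4764 -0.3545  0.1427] 0.2293394105637919
29.475
```

View pics/w5.png

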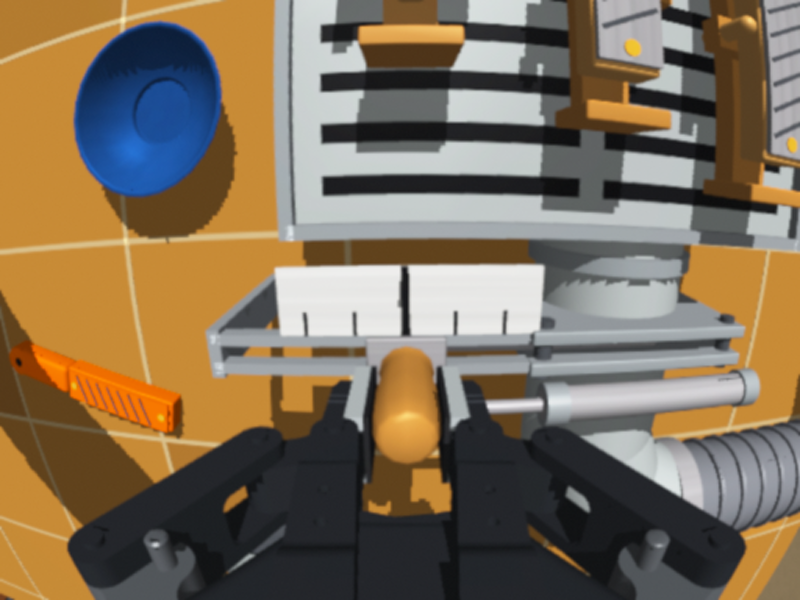

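View pics/s5.png

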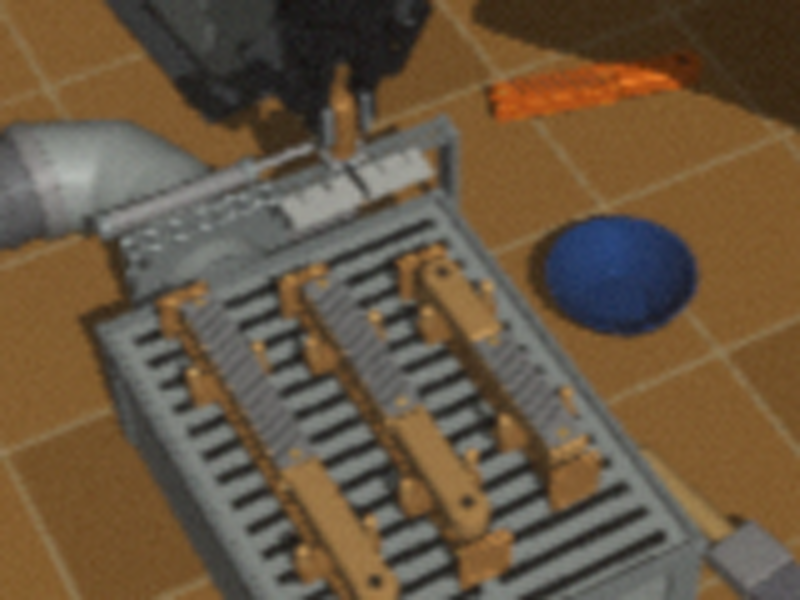

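The pointer sits on the long half-open line at about (405,300) in w5, with the knob centred between the pads. All three rasps are still in their rows.

Run:
```python
from h import *
manip.wait(1.0); print(manip.get_position(),manip.get_grasp_force(),manip.get_time()); print(manip.job_done())
```

```text
[ 0.47652417 -0.35452694  0.14270314] 58.98230396211147 30.475
the job is handed in; nothing more can be done
None
```

The job is handed in at 30.5 s: both loose rasps lie teeth up in their own rows and are let go, and the fingers are still holding the gate knob at the half-open mark; no verdict came back.

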